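# Candle into its dish with the candle tongs

### The arm

A 6-joint arm with a two-finger parallel gripper is mounted at the origin on the work surface. World frame = base frame: x ahead of the robot, y to its left, z up, the work surface at z = 0. Lengths are in m, angles in degrees, forces in N, time in s.
With the tool pointing down it reaches from about 0.275 to 0.75 m from the base axis. Payload 10.2 kg.
Tool frame: the origin (TCP) lies at the very end of the fingers, on their centre line; the grasp point (between the pads) lies hold_point_z behind it (hold_point_z is the distance from the TCP to the grasp point, in m); z points along the fingers, y is the line along which they close (so a half turn about z gives the same grasp; the last joint's range is limited). The gripper opens to 88 mm and grips with 3 to 60 N. Pads are 18 mm wide; open, the fingers measure 123 mm over their backs; the gripper's body (75 mm by 187 mm) begins 45 mm behind the grasp point.
Start: joints at [-80.81, 17.928, 85.812, -0, 76.261, -12.8], TCP at [0.197, -0.487, 0.239] pointing down, gripper open.
Joint ranges: [-168.41, 168.41], [-55.51, 124.54], [10.69, 146.95], [-70.63, 250.63], [1, 178], [-165.06, 165.06]. Speed limits (degrees/s): [136.94, 136.94, 172.46, 180, 180, 180].

### API

Orientations are given as a 3x3 rotation matrix whose columns are the frame's x, y, z axes.
In Python, from station import get_obs, get_image, finish_job, hold_point_z gives the robot as it stands. The module is installed in compiled form; this text tells all that it offers.
- The arm moves only by the shell command python3 -m crank 'ROWS' [OPENING]. ROWS is JSON, a list of rows, each a list of 2 entries, a list of its own where there are three numbers: the shift along the tool's x, y, z in mm, then the turn about the tool's z in rad. In form: [[[tx, ty, tz], roll], ...]. A call has 1 to 20 rows; each row shifts and turns the commanded pose from where the row before left it, along the tool's axes as they then stand; what a row does not reach is not made up. A row lasts 1/8 s, in which the tool goes at most 62.5 mm and 10.7 degrees, less where a joint would pass 70% of its speed; a pose out of reach is approached as far as the arm can. A call is refused whole if a number of a shift passes 62.5 or a number of a turn 0.188, either way. A call with a gripper value outside its range is refused whole. OPENING is the opening, from 0 (shut) to 1 (fully open), set as the call begins (- or left out, the last holds). The fingers move at their own pace and stop on an object; the grip force is fixed at half the most. Time passes only in rows, so rows that do not move let the fingers close. It gives the time, the measured TCP pose, the force, the opening and the grip force at its end, in the units of the state.
- get_obs(): the state, without advancing time (a new reading comes with each control period).
- get_image(name): name is "scene" or "top" or "wrist"; returns a dict with "color" (400x640x3 uint8, red, green, blue), "fovy" (degrees; the focal length in pixels is half the picture's height over the tangent of half this angle, whatever the lens; pixels are square), "cx", "cy" (the principal point, pixels), "k1" (the pictures are not rectified: a ray, as slopes to the right and down, at radius r is drawn at 1 + k1 r^2 times it, then the intrinsics apply), "rvec" (rotation vector, rad) and "tvec" (3), from world to camera coordinates, as OpenCV has them; the wrist camera has in their place "T_tool_cam" (4x4, takes a point from camera to tool coordinates, whose origin is the TCP and whose axes are the flange's). Camera axes: x right, y down, z forward; pixel columns grow to the right and rows downward; lengths in m; the calibration is good to about 2 mm. A picture is of the moment at which its call begins: read the wrist's pose just before it. There is no depth.
- finish_job(): hands the job in; it is judged then, once.
The state is a dict: "time_s": time; "joint_positions": joint angles; "joint_velocities": joint speeds; "joint_efforts": joint torques, N m; "ee_pos": TCP position; "ee_rot": TCP orientation; "ft_force": force on the tool from outside, world axes, zero at the start; "ft_torque": the same for the moment, N m; "finger_gap": finger opening in m; "grasp_force": force on a finger pad.
Only numpy, scipy, OpenCV 4.12 (cv2) and the standard library are available. Lean on these libraries where they do the work, as an engineer would, in place of code of your own. Each camera call takes 0.05 s, during which the arm holds its last target. There are 200 camera calls.

### The job

Using the sprung tongs from their wooden rest, pick up the short candle from the cork coaster and stand it upright in the middle of the dark metal candle dish, setting it down rather than dropping it and never touching it with anything but the tongs. Then lay the tongs back across both bars of their rest and let go of them, leaving the other things on the table alone.

Things in the scene. Friction and masses are not known exactly. Their poses are not given: they have to be found in the camera images.
- tongs: Steel candle tongs, 196 mm long, 115 g, lying on edge on the rest: two flat upright arms (24 mm high, 4 mm thick) joined by a round bow at the rear, each ending in a shallow V jaw (hollow inward). Origin: centre line, underside (bottom edge of the arms), at the place to squeeze, 90 mm in front of the pivot in the bow; x points to the jaws, z up. Arms' flats: 70 mm behind to 60 mm in front.
- tongs_grip (a point): Place to squeeze: tongs' origin at half the arms' height (12 mm up), fingers closing along the tongs' y. Over the outsides the arms measure here 61 mm open, 48 mm with the short candle in the jaws (arms then parallel), about 36 mm at the stop when empty. The spring pushes back with 8 N open, 12 N on the candle; a 40 N squeeze pinches the candle with about 14 N.
- tongs_jaw (a point): Where the candle's axis goes: between the jaws, 82 mm in front of tongs_grip along the tongs' x, at half the jaws' height. Jaw ends at 104 mm. The open jaws clear the short candle by about 11 mm each side, so they can be lowered over it from above with the arms squeezed only to 56 to 59 mm at the grip; they open by themselves as the fingers let them.
- tongs_arm (a joint): Angle between the two tongs arms, rad: 0 fully open (each arm 0.07 off the centre line), about 0.14 when holding the short candle, 0.28 at the stop.
- rest: Fixed wooden tongs rest: two cross bars 26 mm high, 16 mm wide along x and 110 mm long along y, their centres 55 mm behind and 45 mm in front of the origin along its x. Origin on the table; the tongs start on it with their origin over the rest's origin, give or take 5 mm, jaws towards the rest's +x.
- rest_top (a point): Point midway on the rest's x and y origin, 26 mm above the table, level with the tops of the bars.
- candle: The short candle: plain cream wax cylinder, 40 mm diameter, 70 mm high, about 80 g, with an 8 mm wick; origin at the centre of its underside. It stands on the coaster, within 8 mm of its centre.
- coaster: Fixed round cork coaster, 110 mm diameter, 8 mm thick, origin at the centre of its underside on the table. It may be on the left or the right.
- dish: Fixed round dark metal candle dish, 120 mm over all, flat floor 10 mm above the table, rim 4 mm thick rising to 18 mm above the table, with a small ring handle outside the rim; origin at the centre of its underside.
- dish_floor (a point): Centre of the dish's flat floor, 10 mm above the table.
- tall_candle: Bystander: tall cream candle, 60 mm diameter, 125 mm high, standing on the table beyond the rest; origin at the centre of its underside.
- keys: Bystander: bunch of four flat brass keys fanned out from a ring, about 75 mm long, 5 mm high; origin at the ring's centre.
- matchbox: Bystander: plain cardboard box of long matches, 65 x 110 x 22 mm; origin at the centre of its underside.
- glass_jar: Bystander: blue glass jar with metal lid, 90 mm diameter, 137 mm high; origin at the centre of its underside.
Things that resemble listed ones, but are neither listed nor needed, are in the scene too. Of the things like the tongs, leave any that is green; of the rest the larger one is meant. Of the things that look like the rest, take the one that is nearest to the robot's base at the start.

How it is judged:
By the outcome, as a careful person would: the job done as asked, in the order asked, and still so for the second after the job is handed in, with the robot touching nothing.
It also fails if it takes over 67 s, if anything falls off the work surface, if the arm or the gripper's body presses on something with over 40 N, if the wrist force passes 120 N, or if a joint passes its speed limit or range.

## Working session

There is one attempt and no reset: what is moved stays moved. The work goes in short steps, Python scripts to look and compute and a shell command to move; the robot and the scene stay as the last step left them, time stands still between calls to the robot, and variables do not carry over. Pictures are saved under pics/ and viewed, at most 10 in all, crops included, and the job is handed in when it is done.

```bash
mkdir -p pics; cat > h.py <<'E'
import numpy as np, cv2, json
from station import get_obs, get_image, hold_point_z
def snap(name, f):
    o=get_obs(); im=get_image(name); cv2.imwrite('pics/'+f, im['color'][:,:,::-1])
    c={k:(np.array(v).tolist()) for k,v in im.items() if k!='color'}
    c['ee_pos']=np.array(o['ee_pos']).tolist(); c['ee_rot']=np.array(o['ee_rot']).tolist()
    json.dump(c,open('pics/'+f+'.json','w')); return im,o
def cam(f):
    c=json.load(open('pics/'+f+'.json'))
    fl=200/np.tan(np.radians(c['fovy'])/2)
    if 'rvec' in c:
        R=cv2.Rodrigues(np.array(c['rvec'],float).reshape(3,1))[0]; t=np.array(c['tvec']).ravel()
    else:
        T=np.array(c['T_tool_cam']); A=np.eye(4); A[:3,:3]=c['ee_rot']; A[:3,3]=c['ee_pos']
        W=np.linalg.inv(A@T); R=W[:3,:3]; t=W[:3,3]
    return R,t,fl,c['cx'],c['cy'],c['k1']
def pt(f,u,v,z):
    R,t,fl,cx,cy,k=cam(f); d=np.array([(u-cx)/fl,(v-cy)/fl]); s=d.copy()
    for _ in range(30): s=d/(1+k*(s@s))
    C=-R.T@t; r=R.T@np.array([s[0],s[1],1]); return C+r*(z-C[2])/r[2]
def proj(f,P):
    R,t,fl,cx,cy,k=cam(f); p=R@np.array(P)+t; s=p[:2]/p[2]; s=s*(1+k*(s@s)); return s*fl+[cx,cy]
E
python3 - <<'E'
from h import *
o=get_obs(); print(o, hold_point_z)
for n in('top','scene'):
    im,_=snap(n,n+'1.png'); print(n,{k:v for k,v in im.items() if k!='color'})
E
```

```text
{'time_s': 0.0, 'joint_positions': array([-8.08100337e+01,  1.79603203e+01,  8.58533481e+01, -2.36508092e-03,
        7.62612785e+01, -1.27995315e+01]), 'joint_velocities': array([-0.02071107, -0.07490749, -0.02929272,  0.04123639, -0.02053543,
       -0.04789718]), 'joint_efforts': array([ 1.22629121e-03, -4.02210975e+01, -2.52268320e+01,  6.94721541e-02,
        3.53604590e-02, -9.60870398e-05]), 'ee_pos': array([ 0.19652103, -0.486565  ,  0.23815759]), 'ee_rot': array([[ 9.27248854e-01,  3.74445591e-01, -2.48492145e-04],
       [ 3.74445590e-01, -9.27247998e-01,  1.28487445e-03],
       [ 2.50701730e-04, -1.28444515e-03, -9.99999144e-01]]), 'ft_force': array([-0.10003452,  0.8279322 ,  0.68977477]), 'ft_torque': array([0.01476172, 0.06114624, 0.01064513]), 'grasp_force': 0.0, 'finger_gap': 0.08804633483377486} 0.0187
top {'fovy': 48.8891974488099, 'cx': 325.8436920299609, 'cy': 194.35209805074211, 'k1': -0.0650372094701058, 'rvec': array([ 2.12105333, -2.13048554,  0.18980722]), 'tvec': array([0.02134943, 0.52621962, 1.32540054])}
scene {'fovy': 53.42535477645765, 'cx': 325.2930752694494, 'cy': 201.43840264656214, 'k1': -0.019995462117702978, 'rvec': array([ 2.3924127 ,  0.85384655, -0.25278065]), 'tvec': array([-0.4284898 , -0.23039062,  1.39044115])}
```

View pics/top1.png

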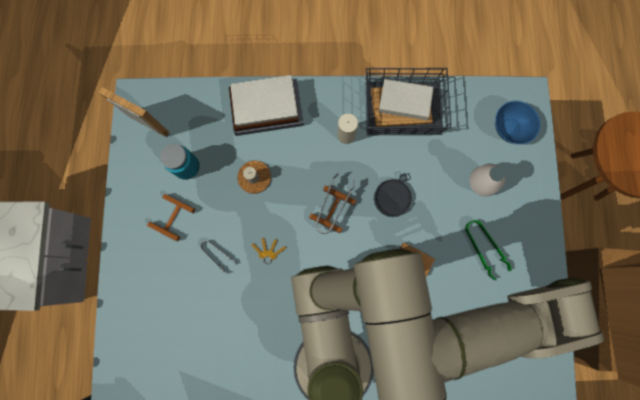

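View pics/scene1.png

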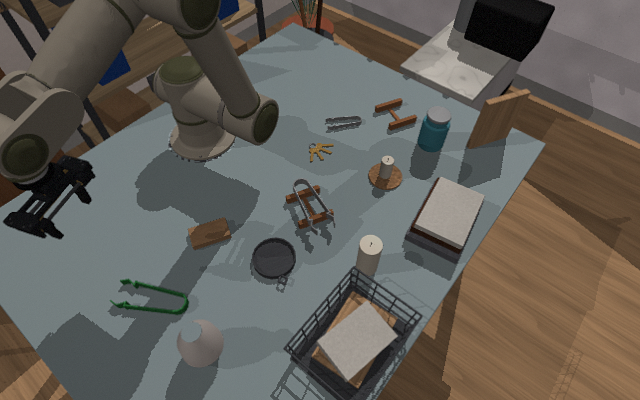

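The top view (x is up, y is left) shows the tongs on their rest near (333,208), the coaster with the candle at (254,177) and the dish at (393,197). The tall candle is at (347,125). I'll enlarge the middle.

```bash
python3 - <<'E'
from h import *
a=cv2.imread('pics/top1.png')[150:260,230:430]; a=cv2.resize(a,None,fx=4,fy=4,interpolation=cv2.INTER_CUBIC)
b=cv2.imread('pics/scene1.png')[140:300,230:430]
cv2.imwrite('pics/c1.png',a)
for n,p in dict(coaster=(254,177,.008),candle=(250,173,.078),dish=(393,197,.012),rest=(333,208,.026),tall=(347,120,.125),base=(333,365,0),match=(415,258,.022),keys=(268,258,.0)).items(): print(n,pt('top1.png',*p).round(3))
E
```

```text
coaster [0.592 0.252 0.008]
candle [0.589 0.253 0.078]
dish [ 0.523 -0.196  0.012]
rest [ 0.486 -0.003  0.026]
tall [ 0.742 -0.046  0.125]
base [ 0.007 -0.     0.   ]
match [ 0.329 -0.257  0.022]
keys [0.332 0.203 0.   ]
```

View pics/c1.png

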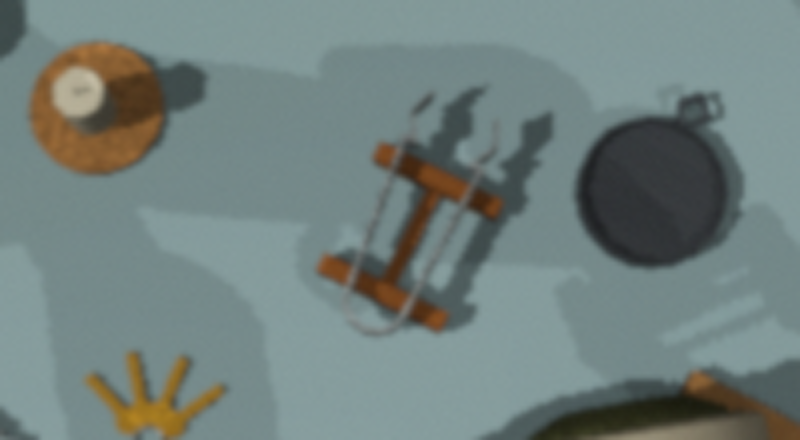

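The crop shows rear bar ends at crop pixels (322,264) and (442,320), and front bar ends at (380,152) and (498,208). The tongs' bow is at (375,332). The jaws are at (422,103) and (490,148), pointing up and to the right.

```bash
python3 - <<'E'
from h import *
P=lambda u,v,z: pt('top1.png',230+u/4,150+v/4,z)
r=(P(322,264,.026)+P(442,320,.026))/2; f=(P(380,152,.026)+P(498,208,.026))/2
d=f-r; print('bars',r,f,np.linalg.norm(d),np.degrees(np.arctan2(d[1],d[0])))
print('rest origin', r+d*0.55)
bar=P(322,264,.026)-P(442,320,.026); print(np.linalg.norm(bar),np.degrees(np.arctan2(bar[1],bar[0]))-90)
b=P(375,332,.05); j=(P(418,108,.05)+P(490,148,.05))/2; d2=j-b; print('tongs',b,j,np.linalg.norm(d2),np.degrees(np.arctan2(d2[1],d2[0])))
print('candle top',P(78,91,.078),'coaster',P(97,108,.008),'dish',P(653,192,.018))
E
```

```text
bars [0.43904759 0.02065136 0.026     ] [ 0.52803309 -0.02488281  0.026     ] 0.09995888775037617 -27.098970479695783
rest origin [ 0.48798962 -0.00439243  0.026     ]
0.10389000735009792 -25.382619959814804
tongs [0.40539503 0.02593609 0.05      ] [ 0.56497599 -0.03638817  0.05      ] 0.17131956800156148 -21.333104279136617
candle top [0.58965052 0.25428965 0.078     ] coaster [0.59184333 0.25104232 0.008     ] dish [ 0.51889261 -0.1957563   0.018     ]
```

```bash
python3 -m crank '[[[0,0,0],0.164],[[0,0,0],0.164],[[0,0,0],0.164],[[0,0,0],0.164],[[0,0,0],0.164],[[6,-56,0],0],[[6,-56,0],0],[[6,-56,0],0],[[6,-56,0],0],[[6,-56,0],0],[[6,-56,0],0],[[6,-56,0],0],[[6,-56,0],0],[[6,-56,0],0],[[6,-56,0],0],[[0,0,0],0],[[0,0,0],0]]' 1
python3 - <<'E'
from h import *
im,o=snap('wrist','w1.png'); print(o['joint_positions'].round(1),o['ee_pos'].round(4)); print(im['T_tool_cam'])
a=cv2.imread('pics/w1.png'); cv2.imwrite('pics/w1v.png',cv2.resize(a,(800,500),interpolation=cv2.INTER_CUBIC))
E
```

```text
time_s: 2.22
ee_pos: [0.4872, -0.0049, 0.2384]
ee_rot: [[0.906, -0.422, -0.001], [-0.422, -0.906, -0.0], [-0.001, 0.0, -1.0]]
ft_force: [0.0, -0.1, -0.4]
finger_gap: 0.0885
grasp_force: 0.0
[-14.4  13.2  92.1  -0.   74.8 100.6] [ 0.4872 -0.0049  0.2384]
[[-2.55266237e-04 -9.58610942e-01 -2.84719156e-01  7.21162020e-02]
 [ 9.99999802e-01 -4.08397956e-04  4.78466445e-04 -9.02648325e-05]
 [-5.74941890e-04 -2.84718977e-01  9.58610856e-01 -1.45274703e-01]
 [ 0.00000000e+00  0.00000000e+00  0.00000000e+00  1.00000000e+00]]
```

View pics/w1v.png

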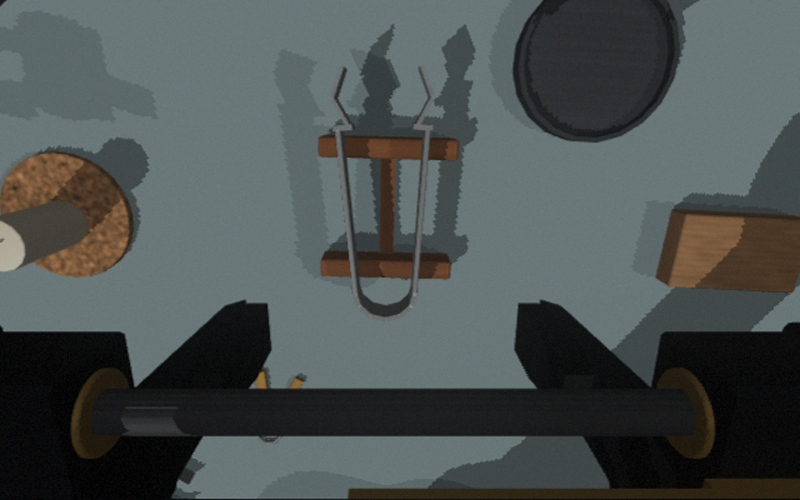

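The wrist view (800x500) shows the tongs square to the tool, with arm tops (341,135)-(357,295) and (428,135)-(413,295). The jaw hollows are at (336,98) and (431,98), and the back of the bow is at (386,316). The front bar top runs (319,137)-(458,141), the rear bar (321,254)-(450,255), and the dish bottom is at the upper right.

```bash
python3 - <<'E'
from h import *
P=lambda u,v,z: pt('w1.png',u*.8,v*.8,z)
pr=lambda n,p:print(n,p.round(4))
b=P(386,316,.05); j=(P(336,98,.05)+P(431,98,.05))/2; f=(P(341,135,.05)+P(428,135,.05))/2; r=(P(357,295,.05)+P(413,295,.05))/2
for n,a,c in(('bow-jaw',b,j),('rear-front',r,f)):
    d=c-a; print(n,a.round(4),c.round(4),np.linalg.norm(d),np.degrees(np.arctan2(d[1],d[0])))
d=(f-r)/np.linalg.norm(f-r); pr('grip from jaw',j-d*.082); pr('from front end(60)',f-d*.06)
print('gap',np.linalg.norm(P(341,135,.05)-P(428,135,.05)))
F=(P(319,137,.026)+P(458,141,.026))/2; R=(P(321,254,.026)+P(450,255,.026))/2
d=F-R; pr('bars R',R);pr('bars F',F); print(np.linalg.norm(d),np.degrees(np.arctan2(d[1],d[0])))
print('tool yaw', np.degrees(np.arctan2(-.422,.906)))
E
```

```text
bow-jaw [0.4109 0.0361 0.05  ] [ 0.5636 -0.0339  0.05  ] 0.1679527843681073 -24.63052771746165
rear-front [0.4279 0.029  0.05  ] [ 0.5404 -0.0237  0.05  ] 0.12426190311586208 -25.100884851494946
grip from jaw [0.4894 0.0009 0.05  ]
from front end(60) [0.4861 0.0018 0.05  ]
gap 0.06265056783017807
bars R [0.4516 0.0177 0.026 ]
bars F [ 0.5355 -0.0244  0.026 ]
0.0938367009930096 -26.69536572766956
tool yaw -24.97533465111863
```

```bash
python3 -m crank '[[[0.5,-5.6,0],0],[[0,0,45],0],[[0,0,45],0],[[0,0,45],0],[[0,0,45],0],[[0,0,25],0],[[0,0,14],0],[[0,0,0],0],[[0,0,0],0]]' 1 && python3 -m crank '[[[0,0,0],0],[[0,0,0],0],[[0,0,0],0],[[0,0,0],0],[[0,0,0],0]]' 0.65
```

```text
time_s: 3.4
ee_pos: [0.491, 0.0, 0.0207]
ee_rot: [[0.906, -0.423, 0.002], [-0.423, -0.906, -0.0], [0.002, -0.0, -1.0]]
ft_force: [0.2, 0.1, -0.3]
finger_gap: 0.088
grasp_force: 0.0
time_s: 4.03
ee_pos: [0.4906, 0.0003, 0.02]
ee_rot: [[0.906, -0.422, 0.001], [-0.422, -0.906, -0.0], [0.001, -0.0, -1.0]]
ft_force: [0.1, 0.5, 3.6]
finger_gap: 0.0572
grasp_force: 10.4
```

```bash
python3 -m crank '[[[0,0,-20],0],[[0,0,-40],0],[[0,0,-50],0],[[0,0,-30],0],[[0,0,0],-0.145],[[0,0,0],-0.145],[[0,0,0],-0.146],[[3,-42,0],0],[[3,-42,0],0],[[3,-42,0],0],[[3,-42,0],0],[[3,-42,0],0],[[3,-42,0],0],[[0,0,0],0],[[0,0,0],0]]'
python3 - <<'E'
from h import *
im,o=snap('wrist','w2.png'); print(o['joint_positions'].round(1),o['ee_pos'].round(4),o['ee_rot'].round(3))
a=cv2.imread('pics/w2.png'); cv2.imwrite('pics/w2v.png',cv2.resize(a,(800,500),interpolation=cv2.INTER_CUBIC))
E
```

```text
time_s: 5.9
ee_pos: [0.5082, 0.2518, 0.1592]
ee_rot: [[1.0, -0.0, -0.001], [-0.0, -1.0, -0.001], [-0.001, 0.001, -1.0]]
ft_force: [-0.6, -0.4, -1.7]
finger_gap: 0.0575
grasp_force: 8.9
[ 14.5  27.3  84.6  -0.   68.2 104.5] [0.5082 0.2518 0.1592] [[ 1.    -0.    -0.001]
 [-0.    -1.    -0.001]
 [-0.001  0.001 -1.   ]]
```

View pics/w2v.png

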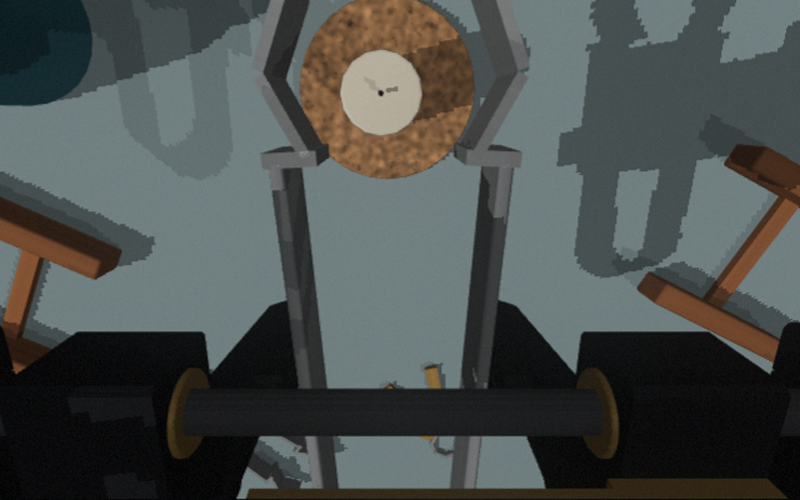

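The view shows the candle's top centred at (381,92), with the wick base there too. The jaw hollows' top edges are at about (262,72) left and (517,70) right, and the shoulders at v≈160. The jar is at the upper left.

```bash
python3 - <<'E'
from h import *
P=lambda u,v,z: pt('w2.png',u*.8,v*.8,z)
print('candle',P(381,92,.078),P(381,134,.078)-P(381,50,.078),P(421,92,.078)-P(341,92,.078))
zt=.1592+.0307
L,R=P(262,72,zt),P(517,70,zt); print(L,R,(L+R)/2)
# predicted jaw center & ends
for dx in(.060,.082,.104): print(dx,(proj('w2.png',[.5082+dx,.2518,zt])/.8).round(0))
print('arms',P(270,165,zt),P(515,165,zt))
print('coaster',P(388,92,.008),'jar edge',P(90,45,.137),P(40,105,.137))
E
```

```text
candle [0.58946912 0.25767671 0.078     ] [-0.03791247  0.0002905   0.        ] [-1.66075408e-05 -3.80923396e-02  0.00000000e+00]
[0.58960492 0.28340792 0.1899    ] [0.59002712 0.22275011 0.1899    ] [0.58981602 0.25307901 0.1899    ]
0.06 [395. 163.]
0.082 [395.  69.]
0.104 [395. -36.]
arms [0.56768349 0.28321416 0.1899    ] [0.56764727 0.22149663 0.1899    ]
coaster [0.59221167 0.25490769 0.008     ] jar edge [0.60246552 0.35584243 0.137     ] [0.58287269 0.37734972 0.137     ]
```

```bash
python3 -m crank '[[[0,-3.5,0],0],[[0,0,40],0],[[0,0,30],0],[[0,0,25],0],[[0,0,20],0],[[0,0,15],0],[[0,0,0],0],[[0,0,0],0]]'
python3 - <<'E'
from h import *
im,o=snap('wrist','w3.png'); print(o['ee_pos'].round(4))
a=cv2.imread('pics/w3.png')[:240,120:520]; cv2.imwrite('pics/w3v.png',cv2.resize(a,(800,480),interpolation=cv2.INTER_CUBIC))
E
```

```text
time_s: 6.95
ee_pos: [0.5089, 0.2558, 0.0305]
ee_rot: [[1.0, -0.0, 0.001], [-0.0, -1.0, 0.0], [0.001, -0.0, -1.0]]
ft_force: [0.4, 0.7, -1.2]
finger_gap: 0.0573
grasp_force: 8.9
[0.5089 0.2558 0.0305]
```

View pics/w3v.png

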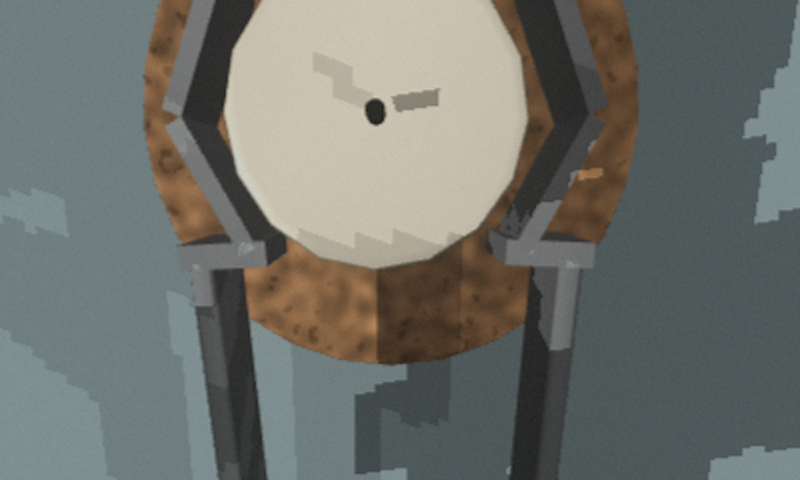

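The candle sits centred between the jaws: its axis is at (375,112) in the crop and the jaw vertices are at (182,118) and (588,118). Next is the squeeze.

```bash
python3 -m crank '[[[0,0,0],0],[[0,0,0],0],[[0,0,0],0],[[0,0,0],0],[[0,0,0],0],[[0,0,0],0]]' 0.3 && python3 -m crank '[[[0,0,-10],0],[[0,0,-15],0],[[0,0,-20],0],[[0,0,0],0],[[0,0,0],0]]'
```

```text
time_s: 7.75
ee_pos: [0.5085, 0.2558, 0.0298]
ee_rot: [[1.0, -0.0, 0.0], [-0.0, -1.0, 0.0], [0.0, -0.0, -1.0]]
ft_force: [-0.7, 0.8, 0.5]
finger_gap: 0.0481
grasp_force: 30.0
time_s: 8.38
ee_pos: [0.5081, 0.2557, 0.0744]
ee_rot: [[1.0, -0.0, -0.001], [-0.0, -1.0, -0.0], [-0.001, 0.0, -1.0]]
ft_force: [-0.2, 0.5, -2.6]
finger_gap: 0.0481
grasp_force: 30.0
```

```bash
python3 -m crank '[[[0,0,-25],0],[[0,0,-25],0],[[-6,20,0],0],[[-6,35,0],0],[[-6,42,0],0],[[-6,42,0],0],[[-6,42,0],0],[[-6,42,0],0],[[-6,42,0],0],[[-6,42,0],0],[[-6,42,0],0],[[-6,42,0],0],[[-6,35,0],0],[[-5,25,0],0],[[0,0,0],0],[[0,0,0],0],[[0,0,0],0]]'
python3 - <<'E'
from h import *
im,o=snap('wrist','w4.png'); print(o['joint_positions'].round(1),o['ee_pos'].round(4))
a=cv2.imread('pics/w4.png'); cv2.imwrite('pics/w4v.png',cv2.resize(a,(800,500),interpolation=cv2.INTER_CUBIC))
E
```

```text
time_s: 10.5
ee_pos: [0.4374, -0.1943, 0.1246]
ee_rot: [[1.0, 0.001, -0.0], [0.001, -1.0, 0.0], [-0.0, -0.0, -1.0]]
ft_force: [-0.1, 0.3, -2.1]
finger_gap: 0.0482
grasp_force: 30.0
[-38.   19.6 102.2   0.   58.3  51.9] [ 0.4374 -0.1943  0.1246]
```

View pics/w4v.png

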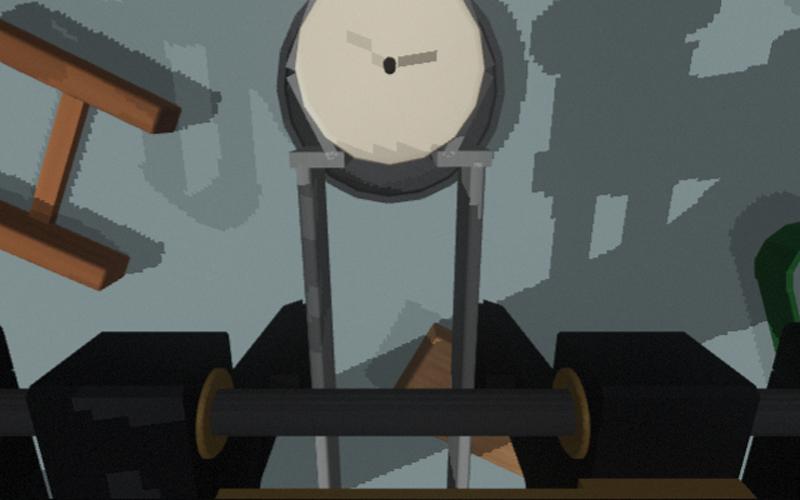

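The wrist view shows the dish rim behind the held candle: left 278, right 504, bottom 202. The candle top is centred at about (390,65), and the matchbox corner is at (438,325).

```bash
python3 - <<'E'
from h import *
from scipy.optimize import least_squares
a=np.linspace(0,2*np.pi,181)
def ext(c):
    q=np.array([proj('w4.png',[c[0]+.06*np.cos(t),c[1]+.06*np.sin(t),.018]) for t in a])/.8
    return np.array([q[:,0].min(),q[:,0].max(),q[:,1].max()])
s=least_squares(lambda c:ext(c)-[278,504,202],[.519,-.196],diff_step=1e-4,x_scale=.01); print('dish',s.x,s.fun)
P=lambda u,v,z: pt('w4.png',u*.8,v*.8,z)
zt=.1246-.0298+.078
print('candle',P(390,65,zt),P(487,70,zt)-P(295,70,zt)); print('front edge', P(390,164,zt))
print('matchbox corner',P(438,325,.022),P(395,390,.022))
E
```

```text
dish [ 0.52069379 -0.19294169] [-0.68539484  0.68560481  0.10750928]
candle [ 0.51878378 -0.19315292  0.1728    ] [ 2.97206567e-05 -3.86769509e-02  0.00000000e+00]
front edge [ 0.49910092 -0.19313827  0.1728    ]
matchbox corner [ 0.38599015 -0.22140733  0.022     ] [ 0.34055012 -0.19546407  0.022     ]
```

```bash
python3 -m crank '[[[1.5,0,10],0],[[0,0,25],0],[[0,0,25],0],[[0,0,15],0],[[0,0,8],0],[[0,0,4],0],[[0,0,2],0],[[0,0,0],0],[[0,0,0],0],[[0,0,0],0]]' && python3 -m crank '[[[0,0,1],0],[[0,0,1],0],[[0,0,0],0],[[0,0,0],0]]'
```

```text
time_s: 11.8
ee_pos: [0.4389, -0.1953, 0.0359]
ee_rot: [[1.0, -0.0, 0.0], [-0.0, -1.0, -0.0], [0.0, 0.0, -1.0]]
ft_force: [-0.0, 0.4, -2.3]
finger_gap: 0.0485
grasp_force: 30.0
time_s: 12.3
ee_pos: [0.4388, -0.1952, 0.0337]
ee_rot: [[1.0, -0.0, -0.0], [-0.0, -1.0, 0.0], [-0.0, -0.0, -1.0]]
ft_force: [-1.1, -0.6, -2.4]
finger_gap: 0.0481
grasp_force: 30.0
```

```bash
python3 -m crank '[[[0,0,1],0],[[0,0,0],0],[[0,0,0],0]]';  python3 -m crank '[[[0,0,1],0],[[0,0,0],0],[[0,0,0],0]]'
```

```text
time_s: 12.68
ee_pos: [0.4389, -0.1953, 0.0328]
ee_rot: [[1.0, -0.0, 0.0], [-0.0, -1.0, -0.0], [0.0, 0.0, -1.0]]
ft_force: [-0.4, -0.4, -2.3]
finger_gap: 0.0482
grasp_force: 30.0
time_s: 13.05
ee_pos: [0.4388, -0.1953, 0.0318]
ee_rot: [[1.0, -0.0, -0.0], [-0.0, -1.0, -0.0], [-0.0, 0.0, -1.0]]
ft_force: [-1.6, -0.1, 0.9]
finger_gap: 0.0481
grasp_force: 30.0
```

The force shows the candle is standing on the dish floor. I'll open slightly and lift straight up.

```bash
python3 -m crank '[[[0,0,0],0],[[0,0,0],0],[[0,0,0],0]]' 0.58; python3 -m crank '[[[0,0,0],0],[[0,0,0],0],[[0,0,0],0]]' 0.65
python3 - <<'E'
from h import *
im,o=snap('wrist','w5.png')
a=cv2.imread('pics/w5.png')[:240,120:520]; cv2.imwrite('pics/w5v.png',cv2.resize(a,(800,480),interpolation=cv2.INTER_CUBIC))
E
```

```text
time_s: 13.42
ee_pos: [0.4389, -0.1952, 0.0317]
ee_rot: [[1.0, -0.0, 0.0], [-0.0, -1.0, 0.0], [0.0, -0.0, -1.0]]
ft_force: [-0.4, -0.3, -0.7]
finger_gap: 0.0515
grasp_force: 10.8
time_s: 13.8
ee_pos: [0.4388, -0.1952, 0.0317]
ee_rot: [[1.0, -0.0, -0.0], [-0.0, -1.0, 0.0], [-0.0, -0.0, -1.0]]
ft_force: [0.9, -0.8, -2.5]
finger_gap: 0.0575
grasp_force: 8.9
```

View pics/w5v.png

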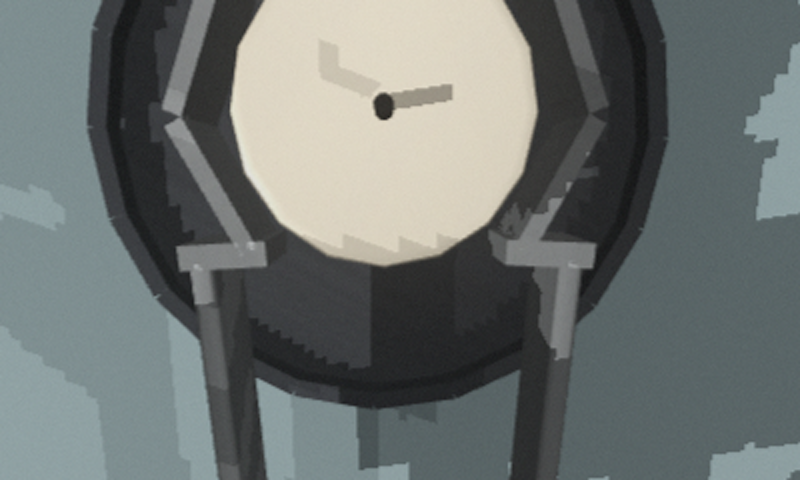

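The jaws stand clear of the candle on both sides, and the candle is upright and concentric with the dish. I'll lift and carry the tongs back.

```bash
python3 -m crank '[[[0,0,-10],0],[[0,0,-20],0],[[0,0,-35],0],[[0,0,-35],0],[[0,0,-20],0],[[10,-39,0],0],[[10,-39,0],0],[[10,-39,0],0],[[11,-39,0],0],[[11,-39,0],0],[[0,0,0],0.145],[[0,0,0],0.145],[[0,0,0],0.146],[[0,0,0],0],[[0,0,0],0]]'
python3 - <<'E'
from h import *
im,o=snap('wrist','w6.png'); print(o['ee_pos'].round(4))
a=cv2.imread('pics/w6.png'); cv2.imwrite('pics/w6v.png',cv2.resize(a,(800,500),interpolation=cv2.INTER_CUBIC))
E
```

```text
time_s: 15.72
ee_pos: [0.4909, -0.0003, 0.152]
ee_rot: [[0.908, -0.42, 0.0], [-0.42, -0.908, -0.0], [0.0, -0.0, -1.0]]
ft_force: [0.5, -0.1, -0.8]
finger_gap: 0.0573
grasp_force: 8.9
[ 4.909e-01 -3.000e-04  1.520e-01]
```

View pics/w6v.png

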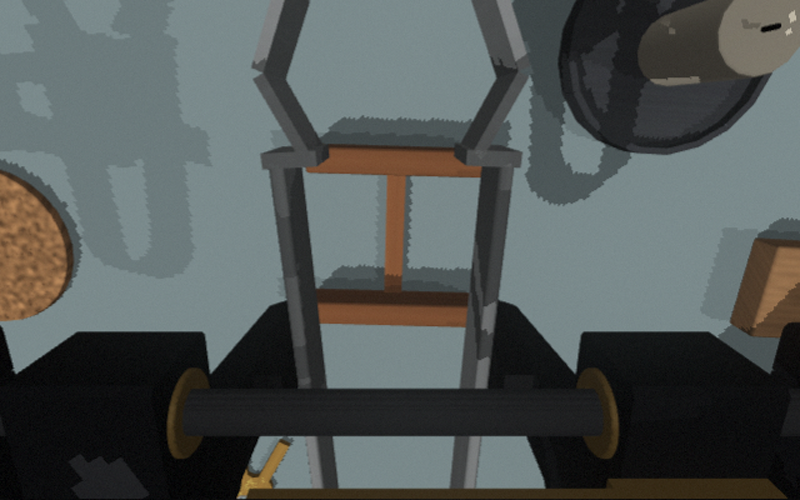

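The candle stands upright in the dish, and the tongs are squarely over both bars (connector at u≈396, tongs centre at u≈393). I'll lower them to the pick-up height.

```bash
python3 -m crank '[[[0,0,30],0],[[0,0,35],0],[[0,0,30],0],[[0,0,20],0],[[0,0,8],0],[[0,0,4],0],[[0,0,2],0],[[0,0,0],0],[[0,0,0],0]]'; python3 -m crank '[[[0,0,1],0],[[0,0,1],0],[[0,0,0],0],[[0,0,0],0]]'
```

```text
time_s: 16.9
ee_pos: [0.4911, -0.0003, 0.0231]
ee_rot: [[0.906, -0.422, 0.001], [-0.422, -0.906, -0.0], [0.001, -0.0, -1.0]]
ft_force: [-0.6, -0.5, -0.1]
finger_gap: 0.0574
grasp_force: 8.9
time_s: 17.4
ee_pos: [0.4909, -0.0002, 0.0207]
ee_rot: [[0.906, -0.422, -0.0], [-0.422, -0.906, -0.0], [-0.0, 0.0, -1.0]]
ft_force: [-0.3, -0.1, -1.4]
finger_gap: 0.0571
grasp_force: 8.9
```

```bash
python3 -m crank '[[[0,0,0.7],0],[[0,0,0],0],[[0,0,0],0]]'; python3 -m crank '[[[0,0,0.4],0],[[0,0,0],0],[[0,0,0],0]]'
```

```text
time_s: 17.77
ee_pos: [0.4909, -0.0003, 0.02]
ee_rot: [[0.906, -0.423, 0.0], [-0.423, -0.906, -0.0], [0.0, -0.0, -1.0]]
ft_force: [0.7, -0.3, -0.6]
finger_gap: 0.0576
grasp_force: 9.0
time_s: 18.15
ee_pos: [0.4909, -0.0002, 0.0199]
ee_rot: [[0.906, -0.422, 0.0], [-0.422, -0.906, -0.0], [0.0, -0.0, -1.0]]
ft_force: [-1.9, -0.6, 4.8]
finger_gap: 0.0576
grasp_force: 8.9
```

Contact with the bars. I'll release and go straight up.

```bash
python3 -m crank '[[[0,0,0],0],[[0,0,0],0]]' 0.72; python3 -m crank '[[[0,0,0],0],[[0,0,0],0],[[0,0,0],0],[[0,0,-15],0],[[0,0,-30],0],[[0,0,-45],0],[[0,0,-45],0],[[0,0,-45],0],[[0,0,0],0],[[0,0,0],0]]' 1
python3 - <<'E'
from h import *
im,o=snap('wrist','w7.png'); snap('top','top7.png')
a=cv2.resize(cv2.imread('pics/w7.png'),(480,300)); b=cv2.resize(cv2.imread('pics/top7.png')[60:290,80:560],(800,300)); 
c=np.zeros((600,800,3),np.uint8); c[:300,:480]=a; c[300:]=b; cv2.imwrite('pics/v7.png',c)
E
```

```text
time_s: 18.4
ee_pos: [0.4908, -0.0002, 0.0195]
ee_rot: [[0.906, -0.422, -0.0], [-0.422, -0.906, 0.0], [-0.0, 0.0, -1.0]]
ft_force: [-0.5, -0.6, 0.0]
finger_gap: 0.0631
grasp_force: 0.0
time_s: 19.65
ee_pos: [0.4904, -0.0001, 0.1993]
ee_rot: [[0.906, -0.423, -0.001], [-0.423, -0.906, 0.0], [-0.001, 0.0, -1.0]]
ft_force: [0.2, 0.2, 0.1]
finger_gap: 0.0879
grasp_force: 0.0
```

View pics/v7.png

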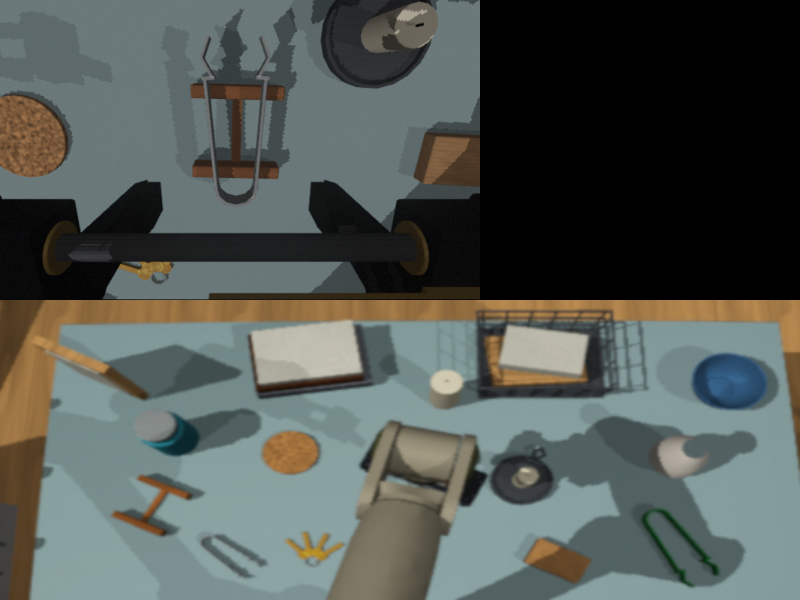

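The tongs lie across both bars (wrist view, around (237,130)), the candle stands in the middle of the dish, and the other things are unmoved.

```bash
python3 -c "from station import finish_job; print(finish_job())"
```

```text
the job is handed in; nothing more can be done
None
```

The candle is standing upright in the middle of the dish, the tongs are back across both bars of their rest and released, and the job was handed in at about 20 s of the 67 s allowed.

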